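# Balance two tube carriers for the centrifuge

### The arm

A 7-joint arm with a two-finger parallel gripper is mounted at the origin on the work surface; the furniture and walls round the work are solid. World frame = base frame: x ahead of the robot, y to its left, z up, the work surface at z = 0. Lengths are in m, angles in rad, forces in N, time in s.
With the tool pointing down it reaches from about 0.4 to 0.85 m from the base axis. Payload 4.5 kg.
Tool frame: the origin (TCP) lies midway between the tips of the shut fingers; the grasp point (between the pads) lies 19 mm behind it; y points along the fingers, z is the direction in which the jaws open and shut, and the axes are right-handed (so a half turn about y gives the same grasp; the last joint's range is limited). The gripper opens to 88 mm and grips with 3 to 60 N. Pads are 18 mm wide; open, the fingers measure 123 mm over their backs; the gripper's body (75 mm by 187 mm) begins 45 mm behind the grasp point.
Start: joints at [-1.2, 0.689, -0.195, 1.565, 0.157, 0.902, -0.215], TCP at [0.207, 0.59, 0.239] pointing down, gripper open.
Joint ranges: [-3.01, 3.01], [-0.46, 2.08], [-1.47, 1.51], [0.13, 2.56], [-1, 4.14], [0.04, 2.09], [-2.66, 2.66]. Speed limits (rad/s): [2.57, 2.57, 3.14, 3.14, 3.14, 3.14, 3.14].

### API

Orientations are given as a unit quaternion [x, y, z, w].
In Python, from plant import r, snapshot, get_calibration, job, boxes_of gives the robot as it stands. The module is installed in compiled form; this text tells all that it offers.
- The arm moves only by the shell command python3 -m handwheel 'ROWS' [OPENING] [FORCE]. ROWS is JSON, a list that holds one entry, the list of rows, each a list of 6 numbers: the shift along the tool's x, y, z as a fraction of full scale, then the turn, a rotation vector about the tool's x, y, z as a fraction of full scale. In form: [[[x, y, z, wx, wy, wz], ...]]. A call has 1 to 12 rows; each row is the pose to reach, as a shift and turn from the pose commanded when the call began, along the tool's axes at that moment, turning the shorter way round; what a row does not reach only later rows make up. Full scale, the value 1, is 100 cm for a shift and 180 degrees for a turn. A row lasts 1/12 s, in which the tool goes at most 41.7 mm and 7.16 degrees, less where a joint would pass 70% of its speed; a pose out of reach is approached as far as the arm can. A call with a number of a shift or a turn outside -1 to 1 is refused whole. A call with a gripper value outside its range is refused whole. OPENING is the opening, from -1 (shut) to 1 (fully open), set as the call begins (- or left out, the last holds). The fingers move at their own pace and stop on an object; FORCE is the grip in N (left out, the last holds). Time passes only in rows, so rows that repeat a pose let the fingers close. It gives the time, the measured TCP pose, the force and the opening at its end, in the units of the state.
- r.get_state(): the state, without advancing time (a new reading comes with each control period).
- snapshot(name): name is "scene" or "top" or "wrist"; returns the picture (384x512x3 uint8, red, green, blue); there is no depth.
- get_calibration(name): a dict with "fx", "fy", "cx", "cy" (pixels), "T" (4x4, takes a point from camera to world coordinates). Camera axes: x right, y down, z forward; pixel columns grow to the right and rows downward; lengths in m; the calibration is good to about 2 mm. A picture is of the moment at which its call begins: read the wrist's pose just before it. get_calibration takes no time and is no camera call; for the wrist camera it gives the pose at the moment of the call.
- job.finish_job(): hands the job in, once; it reports no verdict.
Trained networks look in the newest picture that a camera, given by its name, has taken for a name from the list of things; names that differ only in an ending like _2 or _b are one class to them, and where a whole thing is asked for, a point or a joint stands for the part that bears it (a point fixed in the world has none). Each returns a list of dicts, best first, with "confidence" (0 to 1); they miss things now and then, are a little off and sometimes report something else, mostly with a low value. They report only what shows in the picture. A call takes as long as a camera call.
- boxes_of(thing, camera): "bbox" ([left, top, right, bottom] in pixels, round what is visible of it).
The state is a dict: "clock": time; "q": joint angles; "qd": joint speeds; "joint_torque": joint torques, N m; "tool_pos": TCP position; "eef_rot": TCP orientation; "contact_force": force on the tool from outside, world axes, zero at the start; "moment": the same for the moment, N m; "opening": opening from 0.0 (shut) to 1.0 (fully open).
Only numpy, scipy, OpenCV 4.12 (cv2) and the standard library are available. Lean on these libraries where they do the work, as an engineer would, in place of code of your own. Each camera call takes 0.05 s, during which the arm holds its last target. There are 200 camera calls.

### The job

The two carriers that hold four tubes each are going into opposite centrifuge buckets, so pair them up on the two-pan balance: turn its black tare dial back to its zero stop and stand one four-tube carrier on each pan, inside the lip, so that the beam settles level. The tubes are open, so keep every carrier upright, and leave the carrier with only two tubes in its tray.

Things in the scene. Friction and masses are not known exactly. Their poses are not given: they have to be found in the camera images.
- carrier_four_a_mid (a point): ivory tube carrier, a slab 32 mm thick (x), 188 long (y), 78 high (z) with 7 wells in a row; four open tubes fixed in its wells rise 18 mm above its top. The point is the slab's centre, 39 mm above its underside. About 133 g. Stands in the tray at the start. Pinch it across the 32 mm, pads 10 to 35 mm below the slab's top
- carrier_four_b_mid (a point): ivory tube carrier, a slab 32 mm thick (x), 188 long (y), 78 high (z) with 7 wells in a row; four open tubes fixed in its wells rise 18 mm above its top. The point is the slab's centre, 39 mm above its underside. About 133 g. Stands in the tray at the start. Pinch it across the 32 mm, pads 10 to 35 mm below the slab's top
- carrier_two_mid (a point): ivory tube carrier, a slab 32 mm thick (x), 188 long (y), 78 high (z) with 7 wells in a row; only two open tubes fixed in its wells rise 18 mm above its top. The point is the slab's centre, 39 mm above its underside. About 109 g. Stands in the tray at the start. Pinch it across the 32 mm, pads 10 to 35 mm below the slab's top. It stays where it is
- tray: flat ivory tray, 205 x 218 mm, floor 4 mm thick, rim 20 mm high, fixed; origin under its middle. The three carriers stand in it side by side along its y axis, about 72 mm from one to the next (order varies), so about 38 mm is free between them; their tubes reach 101 mm above the bench
- pan_left_floor (a point): centre of the floor (upper face) of the balance's left steel pan, as the robot sees it: 214 mm (x) by 96 mm (y), inside a 5 mm high lip 208 x 90 mm. A carrier goes on it with its length along the pan's x, either way round. Always horizontal; 90 mm above the bench when the beam is level, it rises or sinks up to 9 mm as the beam tips
- pan_right_floor (a point): centre of the floor (upper face) of the balance's right steel pan, as the robot sees it: 214 mm (x) by 96 mm (y), inside a 5 mm high lip 208 x 90 mm. A carrier goes on it with its length along the pan's x, either way round. Always horizontal; 90 mm above the bench when the beam is level, it rises or sinks up to 9 mm as the beam tips
- balance: white two-pan balance, fixed; origin under its middle on the bench, x away from the robot, y to the left pan. Pan centres at y = +88 and -88 mm; needle tower between them 44 mm wide, 142 mm high; the dial sits on the beam, its axis at x = -150 mm, and leans with it. Only the weight on a pan counts, not where on the pan it stands
- beam (a joint): tilt of the balance beam, rad: 0 level (needle on the green band), positive: left pan up; stops at +-0.10. Damped, settles in about a second. 4.5 g of difference tilts it 0.02; the dial 1 rad off zero weighs like 20 g on the right pan, so the beam then leans though both pans carry the same
- dial (a joint): tare dial angle, rad: 0 is its zero stop (white line at the red mark, on the side away from the robot); grows as it turns clockwise seen from above, up to 2.0. Stays where it is left; about 0.03 N m turns it. Starts 0.6 to 1.3 rad off zero: turn it anticlockwise until it stops
- dial_grip (a point): grip point on the dial's vertical axis, 58 mm above the bench. The grip is a black upright bar 46 mm long (along this point's x axis, which turns with the dial and at zero is the balance's x), 13 mm wide, top 68 mm and foot 39 mm above the bench; pinch it across its width

How it is judged:
At the end, for the whole second after the job is handed in: A four-tube carrier stands upright on each pan, released, inside the lip (centre within 14 mm along, 32 mm across the pan); beam level within 0.035 rad and at rest; dial within 0.08 rad of its zero stop; two-tube carrier within 30 mm of where it was (((x of carrier_four_a_mid in the frame of pan_left_floor between -0.014 and 0.014 m and y of carrier_four_a_mid in the frame of pan_left_floor between -0.032 and 0.032 m and z of carrier_four_a_mid in the frame of pan_left_floor between 0.035 and 0.043 m and angle between each of carrier_four_a_mid, carrier_four_b_mid's own z axis and vertical below 0.06 rad and x of carrier_four_b_mid in the frame of pan_right_floor between -0.014 and 0.014 m and y of carrier_four_b_mid in the frame of pan_right_floor between -0.032 and 0.032 m and z of carrier_four_b_mid in the frame of pan_right_floor between 0.035 and 0.043 m) or (x of carrier_four_b_mid in the frame of pan_left_floor between -0.014 and 0.014 m and y of carrier_four_b_mid in the frame of pan_left_floor between -0.032 and 0.032 m and z of carrier_four_b_mid in the frame of pan_left_floor between 0.035 and 0.043 m and angle between each of carrier_four_b_mid, carrier_four_a_mid's own z axis and vertical below 0.06 rad and x of carrier_four_a_mid in the frame of pan_right_floor between -0.014 and 0.014 m and y of carrier_four_a_mid in the frame of pan_right_floor between -0.032 and 0.032 m and z of carrier_four_a_mid in the frame of pan_right_floor between 0.035 and 0.043 m)) and value of joint beam between -0.035 and 0.035 rad and velocity of joint beam between -0.03 and 0.03 rad/s and value of joint dial below 0.08 rad and distance of carrier_two_mid from where it was at the start of the episode below 0.03 m); the robot touches nothing.
It fails at once if a carrier is tipped more than 25 degrees, which would spill its open tubes (angle between any of carrier_four_a_mid, carrier_four_b_mid, carrier_two_mid's own z axis and vertical above 0.44 rad).
It fails at once if the two-tube carrier is taken from its tray (moved more than 50 mm) (distance of carrier_two_mid from where it was at the start of the episode above 0.05 m).
It also fails if it takes over 67 s, if anything falls off the work surface, if the arm or the gripper's body presses on something with over 40 N, if the wrist force passes 120 N, or if a joint passes its speed limit or range.

## Working session

There is one attempt and no reset: what is moved stays moved. The work goes in short steps, Python scripts to look and compute and a shell command to move; the robot and the scene stay as the last step left them, time stands still between calls to the robot, and variables do not carry over. Pictures are saved under pics/ and viewed, about 8 in all and at most 12, crops included, and the job is handed in when it is done.

```bash
mkdir -p pics
cat > h.py <<'E'
import numpy as np, cv2
from plant import r, snapshot, get_calibration, job, boxes_of
def save(cam,name,crop=None,scale=1):
    im=snapshot(cam)
    if crop: im=im[crop[1]:crop[3],crop[0]:crop[2]]
    if scale!=1: im=cv2.resize(im,None,fx=scale,fy=scale,interpolation=cv2.INTER_CUBIC)
    cv2.imwrite('pics/'+name,im[:,:,::-1])
def pix(cam,u,v,z,c=None):
    c=c or get_calibration(cam);T=np.array(c['T'])
    d=T[:3,:3]@np.array([(u-c['cx'])/c['fx'],(v-c['cy'])/c['fy'],1]);o=T[:3,3]
    return o+d*(z-o[2])/d[2]
def proj(cam,p,c=None):
    c=c or get_calibration(cam);T=np.array(c['T'])
    q=T[:3,:3].T@(np.array(p)-T[:3,3]);return c['fx']*q[0]/q[2]+c['cx'],c['fy']*q[1]/q[2]+c['cy']
E
python3 - <<'E'
from h import *
np.set_printoptions(precision=4,suppress=True)
save('top','a.png');save('scene','b.png')
a=cv2.imread('pics/a.png');b=cv2.imread('pics/b.png')
for n in ['top','scene']:
    c=get_calibration(n);print(n,c['fx'],c['cx'],c['cy'],np.array(c['T']))
for n in ['carrier_four_a_mid','carrier_two_mid','tray','pan_left_floor','pan_right_floor','balance','dial']:
    for x in boxes_of(n,'top')[:3]: print(n,np.round(x['bbox'],1),round(x['confidence'],2))
s=r.get_state();print(s['clock'],s['tool_pos'],s['eef_rot'],s['opening'])
E
```

```text
top 359.2763524086279 258.224088906265 186.52220600114472 [[-0.0268 -0.9888  0.1466  0.4211]
 [-0.9996  0.0281  0.0069  0.0038]
 [-0.011  -0.1463 -0.9892  0.9314]
 [ 0.      0.      0.      1.    ]]
scene 414.3243760822235 252.88856040442437 190.88661713134456 [[-0.3013  0.4735 -0.8276  1.3464]
 [ 0.9533  0.1701 -0.2498  0.2497]
 [ 0.0225 -0.8642 -0.5026  0.5684]
 [ 0.      0.      0.      1.    ]]
carrier_four_a_mid [181.6 153.9 203.8 237. ] 0.72
carrier_four_a_mid [314.6 207.7 335.5 231.5] 0.67
carrier_two_mid [150.9 159.  175.5 239.3] 0.79
carrier_two_mid [271.2 110.6 312.8 200.9] 0.51
tray [156.9 154.9 235.7 242.3] 0.71
pan_left_floor [269.1 110.5 311.  200.9] 0.9
pan_left_floor [155.3 153.9 236.  240.7] 0.29
pan_right_floor [341.5 114.4 382.2 198.6] 0.7
balance [271.8 113.6 387.5 241.2] 0.92
dial [313.1 210.9 336.2 232. ] 0.86
0.45 [0.2065 0.5899 0.2387] [ 0.6971 -0.1185  0.1185 -0.6971] 0.9970116299589512
```

View pics/a.png

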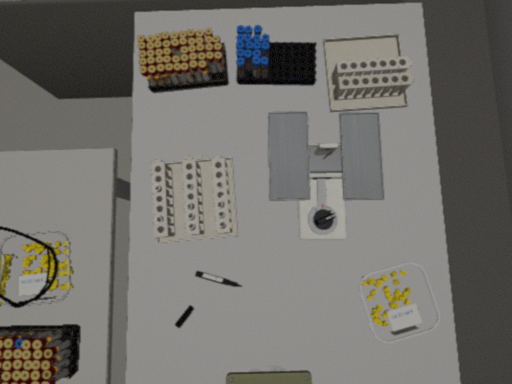

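View pics/b.png

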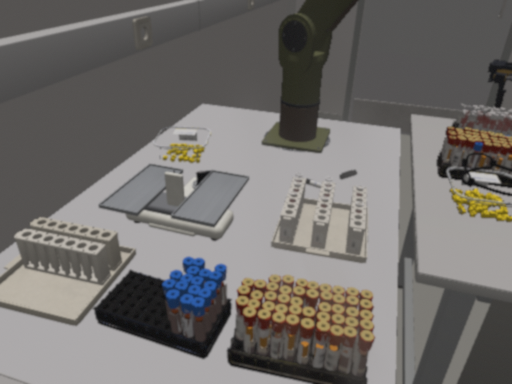

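Run:
```python
from h import *
from scipy.spatial.transform import Rotation as R
np.set_printoptions(precision=4,suppress=True)
save('top','c.png',(140,100,400,250),3)
c=get_calibration('top')
def f(n,u,v,z): print(n,pix('top',u,v,z,c))
f('panL',290,155.7,.09);f('panR',361.8,156.5,.09);f('dial',324.6,219,.06);f('tray',196.3,198.6,.02)
c1=[(162.0,0),(193,0),(222,0)]
for u in (159,190,219): f('carr',u,198,.1)
print(R.from_quat(r.get_state()['eef_rot']).as_matrix()); w=get_calibration('wrist');print(np.array(w['T']),w['fx'],w['cx'],w['cy'])
```

```text
panL [ 0.6182 -0.0684  0.09  ]
panR [ 0.6112 -0.2397  0.09  ]
dial [ 0.4664 -0.1482  0.06  ]
tray [0.5294 0.1693 0.02  ]
carr [0.5237 0.242  0.1   ]
carr [0.5217 0.1694 0.1   ]
carr [0.5198 0.1017 0.1   ]
[[ 0.9438  0.      0.3305]
 [-0.3305  0.      0.9438]
 [ 0.     -1.      0.    ]]
[[ 0.3308  0.9101  0.2497  0.1431]
 [ 0.9437 -0.3194 -0.0863  0.6119]
 [ 0.0012  0.2642 -0.9645  0.3851]
 [ 0.      0.      0.      1.    ]] 301.04271669669623 255.2409026535551 190.78887620773233
```

View pics/c.png

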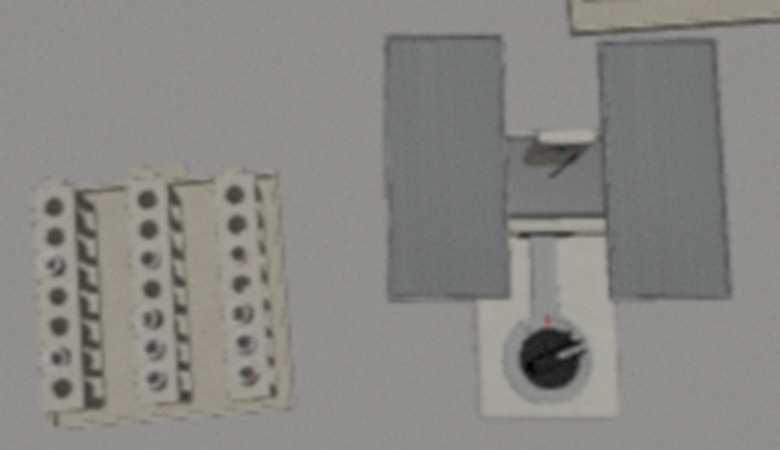

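The crop shows two tubes in the left (+y) carrier (wells 3 and 6). The middle and right carriers have four each (wells 3, 5, 6, 7). The dial's white line points about 71° clockwise of the red mark (crop 548,320). Next I move to a midway viewpoint.

```bash
a='[0.4715,-0.011,-0.46,0,-0.107,0]'; python3 -m handwheel '[[[0.4715,-0.011,-0.46,0,-0.107,0],[0.4715,-0.011,-0.46,0,-0.107,0],[0.4715,-0.011,-0.46,0,-0.107,0],[0.4715,-0.011,-0.46,0,-0.107,0],[0.4715,-0.011,-0.46,0,-0.107,0],[0.4715,-0.011,-0.46,0,-0.107,0],[0.4715,-0.011,-0.46,0,-0.107,0],[0.4715,-0.011,-0.46,0,-0.107,0],[0.4715,-0.011,-0.46,0,-0.107,0],[0.4715,-0.011,-0.46,0,-0.107,0],[0.4715,-0.011,-0.46,0,-0.107,0],[0.4715,-0.011,-0.46,0,-0.107,0]]]' -0.1 20
python3 - <<'E'
from h import *
np.set_printoptions(precision=4,suppress=True)
c=get_calibration('top')
from scipy.spatial.transform import Rotation as R
print(R.from_quat(r.get_state()['eef_rot']).as_matrix())
g=lambda u,v,z:pix('top',140+u/3,100+v/3,z,c)
def line(n,a,b,z):
    A,B=g(*a,z),g(*b,z);d=A-B;print(n,A[:2],B[:2],'yaw',np.degrees(np.arctan2(d[1],d[0])))
line('two',(55,206),(62,388),.082);line('mid',(147,200),(157,381),.09);line('right',(235,195),(249,376),.09)
line('Lout',(386,37),(388,300),.095);line('Lin',(501,38),(509,297),.095)
line('Rin',(599,43),(610,297),.085);line('Rout',(714,41),(731,297),.085)
line('dial',(584,344),(523,367),.068);print(g(548,320,.045),g(550,358,.06))
E
```

```text
clock: 1.5
tool_pos: [0.4296, 0.1403, 0.2474]
eef_rot: [-0.707, -0.0, -0.0, 0.707]
contact_force: [0.0, 1.3, 0.1]
opening: 0.451
[[ 1.      0.0007  0.0005]
 [-0.0005  0.0003  1.    ]
 [ 0.0007 -1.      0.0003]]
two [0.5973 0.2497] [0.4515 0.2422] yaw 2.965833726485312
mid [0.5984 0.1739] [0.4546 0.1659] yaw 3.1867834087386306
right [0.6004 0.1036] [0.4566 0.0943] yaw 3.733592656345325
Lout [ 0.7262 -0.0206] [ 0.5124 -0.0155] yaw -1.3591907061380075
Lin [ 0.7225 -0.1134] [ 0.5121 -0.1098] yaw -0.9749119033311677
Rin [ 0.7194 -0.1944] [ 0.511  -0.1906] yaw -1.0533817228142597
Rout [ 0.7182 -0.288 ] [ 0.5083 -0.2855] yaw -0.6806737498077838
dial [ 0.4756 -0.1714] [ 0.4587 -0.1219] yaw -71.10251033047629
[ 0.4976 -0.1477  0.045 ] [ 0.4657 -0.1451  0.06  ]
```

```bash
python3 -m handwheel '[[[0.06,0,-0.14,0,0,0],[0.06,0,-0.14,0,0,0],[0.06,0,-0.14,0,0,0],[0.06,0,-0.14,0,0,0],[0.06,0,-0.14,0,0,0],[0.06,0,-0.14,0,0,0]]]'
python3 - <<'E'
from h import *
c=get_calibration('wrist')
save('wrist','d.png',None,1.5)
for n in ['carrier_four_a_mid','carrier_two_mid','tray','pan_left_floor','pan_right_floor','balance','dial','dial_grip']:
    for x in boxes_of(n,'wrist')[:3]: print(n,np.round(x['bbox'],1),round(x['confidence'],2))
import json;json.dump({k:np.array(v).tolist() for k,v in c.items()},open('d.json','w'))
E
```

```text
clock: 2.0
tool_pos: [0.4893, 0.0004, 0.247]
eef_rot: [0.707, -0.002, 0.002, -0.707]
contact_force: [0.9, 0.2, -0.1]
opening: 0.45
carrier_four_a_mid [375.6 120.8 439.5 236.4] 0.78
carrier_four_a_mid [ 99.5 124.6 153.  171. ] 0.18
carrier_two_mid [423.6 118.1 511.9 272.5] 0.57
tray [307.  106.4 481.6 237.6] 0.73
pan_left_floor [149.4 199.  246.  338.6] 0.61
pan_right_floor [  0.  191.7  93.3 346.3] 0.62
balance [  1.2 105.1 247.1 342. ] 0.6
dial [ 98.9 126.7 154.  170.8] 0.94
dial [306.5 104.7 481.6 237. ] 0.64
dial [323.7 117.5 366.3 261.3] 0.33
dial_grip [ 99.4 125.  153.3 167.6] 0.84
```

View pics/d.png

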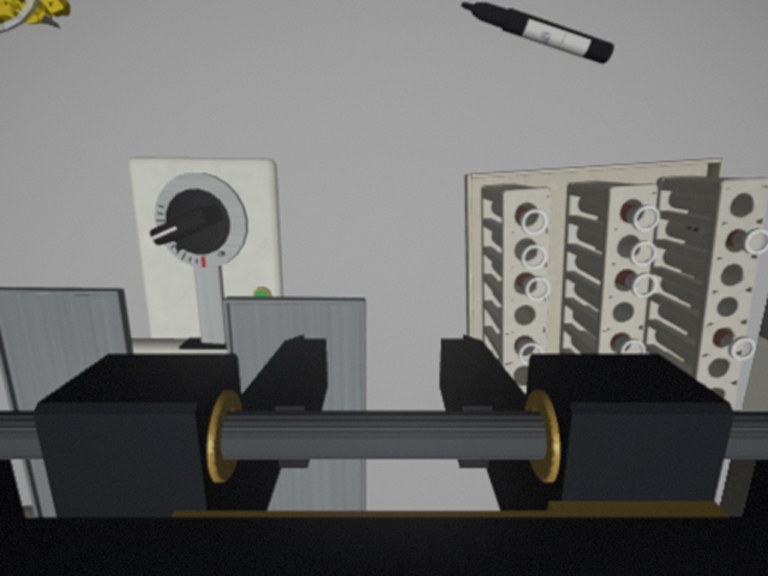

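The wrist view confirms it: the +y carrier has two tubes, the other two have four each, and the dial bar runs (150,236)→(222,212) in this view.

Run:
```python
from h import *
import json
c=json.load(open('d.json'));np.set_printoptions(precision=4,suppress=True)
g=lambda u,v,z:pix('w',u/1.5,v/1.5,z,c)
print('dialbar',g(153,236,.068),g(222,212,.068),'red',g(204,262,.045),'knob ctr',g(190,221,.05))
print('bar yaw',np.degrees(np.arctan2(*(g(153,236,.068)-g(222,212,.068))[[1,0]])))
print('Lpan near',g(227,298,.104),g(366,299,.104),'Rpan near in',g(123,289,.086))
# carrier top slabs near-edge corners z=.082
print('right near corners',g(510,189,.082),g(551,189,.082));print('mid',g(598,185,.082),g(658,185,.082));print('two',g(715,180,.082))
print('ring tops .1 right',g(534,219,.1),g(530,347,.1),'mid',g(647,218,.1),g(629,347,.1),'two',g(757,240,.1),g(742,347,.1))
```

```text
dialbar [ 0.4727 -0.1662  0.068 ] [ 0.4558 -0.1145  0.068 ] red [ 0.4971 -0.1407  0.045 ] knob ctr [ 0.4643 -0.1458  0.05  ]
bar yaw -71.83343196382425
Lpan near [ 0.5091 -0.1042  0.104 ] [ 0.5104 -0.0112  0.104 ] Rpan near in [ 0.5075 -0.1835  0.086 ]
right near corners [0.44   0.0864 0.082 ] [0.4402 0.1141 0.082 ]
mid [0.4377 0.1455 0.082 ] [0.4379 0.186  0.082 ]
two [0.4348 0.2238 0.082 ]
ring tops .1 right [0.4581 0.0983 0.1   ] [0.5474 0.1029 0.1   ] mid [0.4578 0.1714 0.1   ] [0.5478 0.1722 0.1   ] two [0.4726 0.2457 0.1   ] [0.5482 0.2514 0.1   ]
```

```bash
python3 -m handwheel '[[[-0.023,0.1,-0.145,0,0.397,0],[-0.023,0.1,-0.145,0,0.397,0],[-0.023,0.1,-0.145,0,0.397,0],[-0.023,0.1,-0.145,0,0.397,0],[-0.023,0.1,-0.145,0,0.397,0],[-0.023,0.1,-0.145,0,0.397,0],[-0.023,0.1,-0.145,0,0.397,0],[-0.023,0.1,-0.145,0,0.397,0],[-0.023,0.1,-0.145,0,0.397,0],[-0.023,0.1,-0.145,0,0.397,0],[-0.023,0.1,-0.145,0,0.397,0],[-0.023,0.1,-0.145,0,0.397,0]]]'
python3 - <<'E'
from h import *
c=get_calibration('wrist')
save('wrist','e.png',None,1.5);print(proj('w',[.466,-.145,.068],c))
s=r.get_state();print(s['tool_pos'],np.abs(s['qd']).max())
import json;json.dump({k:np.array(v).tolist() for k,v in c.items()},open('e.json','w'))
E
```

```text
clock: 3.45
tool_pos: [0.4659, -0.1425, 0.1471]
eef_rot: [0.575, -0.412, 0.412, -0.575]
contact_force: [-0.4, -0.7, 0.2]
opening: 0.449
(np.float64(253.6657324185884), np.float64(200.6815761970092))
[ 0.4658803  -0.14257297  0.14706911] 0.009909388426538015
```

View pics/e.png

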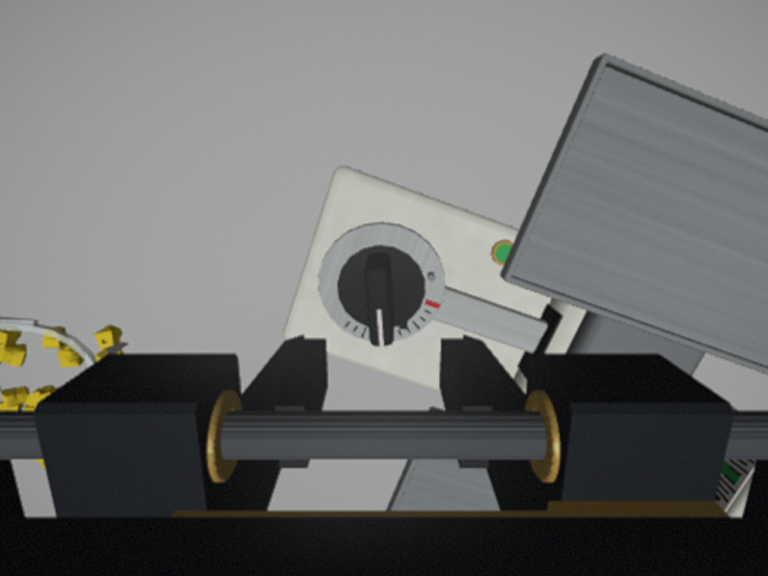

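The dial bar is centred at (378,298) and lined up with the tool's x axis, 2–3 mm from the TCP. I descend and pinch it.

```bash
python3 -m handwheel '[[[0.002,0.03,-0.001,0,0,0],[0.002,0.06,-0.001,0,0,0],[0.002,0.08,-0.001,0,0,0],[0.002,0.095,-0.001,0,0,0],[0.002,0.1,-0.001,0,0,0],[0.002,0.101,-0.001,0,0,0],[0.002,0.101,-0.001,0,0,0]]]' -0.1
python3 -m handwheel '[[[0,0,0,0,0,0],[0,0,0,0,0,0],[0,0,0,0,0,0],[0,0,0,0,0,0],[0,0,0,0,0,0],[0,0,0,0,0,0]]]' -1 15
```

```text
clock: 4.08
tool_pos: [0.4656, -0.1451, 0.0463]
eef_rot: [-0.574, 0.413, -0.413, 0.574]
contact_force: [-0.0, 0.1, 0.3]
opening: 0.45
clock: 4.58
tool_pos: [0.4649, -0.1452, 0.0465]
eef_rot: [0.574, -0.413, 0.413, -0.574]
contact_force: [-2.2, -0.8, 6.5]
opening: 0.147
```

```bash
python3 -m handwheel '[[[0,0,0,0,-0.38,0],[0,0,0,0,-0.38,0],[0,0,0,0,-0.38,0],[0,0,0,0,-0.38,0],[0,0,0,0,-0.38,0],[0,0,0,0,-0.38,0],[0,0,0,0,-0.38,0],[0,0,0,0,-0.38,0],[0,0,0,0,-0.38,0],[0,0,0,0,-0.38,0],[0,0,0,0,-0.38,0]]]'; python3 -c "
from h import *
print(np.round(r.get_state()['moment'],3))"
```

```text
clock: 5.5
tool_pos: [0.463, -0.1476, 0.0462]
eef_rot: [0.708, -0.02, 0.018, -0.706]
contact_force: [-4.0, -3.5, 4.2]
opening: 0.146
[-0.849  0.634  0.08 ]
```

```bash
python3 -m handwheel '[[[0,0,0,0,-0.015,0],[0,0,0,0,-0.015,0],[0,0,0,0,-0.015,0]]]';python3 -c "
from h import *
print(np.round(r.get_state()['moment'],3))"; python3 -m handwheel '[[[0,0,0,0,-0.015,0],[0,0,0,0,-0.015,0],[0,0,0,0,-0.015,0]]]';python3 -c "
from h import *
print(np.round(r.get_state()['moment'],3))"
```

```text
clock: 5.75
tool_pos: [0.463, -0.1477, 0.0462]
eef_rot: [0.708, -0.005, 0.002, -0.706]
contact_force: [-4.0, -5.3, 3.7]
opening: 0.15
[-0.916  0.622 -0.095]
clock: 6.0
tool_pos: [0.4632, -0.1477, 0.0462]
eef_rot: [0.708, 0.011, -0.014, -0.706]
contact_force: [-2.7, -4.2, 2.4]
opening: 0.15
[-0.857  0.65  -0.351]
```

The yaw moment has risen to 0.35 N m, so the dial is at its stop. I release it and lift.

```bash
python3 -m handwheel '[[[0,0,0,0,0,0],[0,0,0,0,0,0],[0,0,0,0,0,0],[0,0.0,0,0,0,0],[0,-0.03,0,0,0,0],[0,-0.07,0,0,0,0],[0,-0.11,0,0,0,0],[0,-0.15,0,0,0,0],[0,-0.15,0,0,0,0],[0,-0.15,0,0,0,0]]]' -0.1
python3 - <<'E'
from h import *
from scipy.spatial.transform import Rotation as R
np.set_printoptions(precision=4,suppress=True)
s=r.get_state();M=R.from_quat(s['eef_rot']).as_matrix();print(M)
save('wrist','f.png')
for y in (np.radians(3.3),):
    print('to right carrier, tool axes',M.T@(np.array([.53,.099,.20])-s['tool_pos']),'yaw now',np.degrees(np.arctan2(M[1,0],M[0,0])))
E
```

```text
clock: 6.83
tool_pos: [0.467, -0.1452, 0.1981]
eef_rot: [0.707, 0.016, -0.012, -0.707]
contact_force: [-0.6, 0.7, -0.6]
opening: 0.453
[[ 0.9992  0.0054 -0.0401]
 [ 0.0401 -0.0008  0.9992]
 [ 0.0054 -1.     -0.001 ]]
to right carrier, tool axes [ 0.0728 -0.0017  0.2414] yaw now 2.2978052476507
```

View pics/f.png

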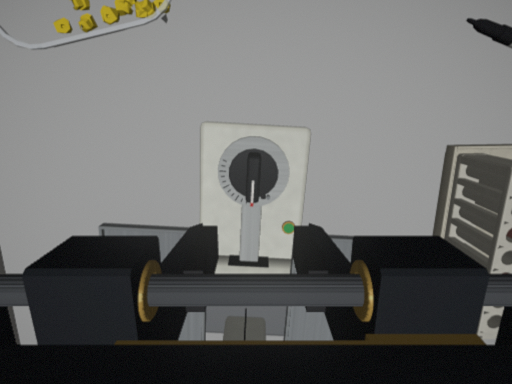

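The dial line points at the red mark (252,205) and both pans sit level. On to the right-hand four-tube carrier.

```bash
python3 -m handwheel '[[[0.02,0,0.04,0,-0.006,0],[0.03,0,0.08,0,-0.006,0],[0.04,0,0.12,0,-0.006,0],[0.055,0.01,0.16,0,-0.006,0],[0.065,0.02,0.2,0,-0.006,0],[0.073,0.03,0.23,0,-0.006,0],[0.073,0.035,0.2414,0,-0.006,0],[0.073,0.04,0.2414,0,-0.006,0],[0.073,0.04,0.2414,0,-0.006,0],[0.073,0.04,0.2414,0,-0.006,0]]]' 0.27
python3 - <<'E'
from h import *
c=get_calibration('wrist');s=r.get_state()
save('wrist','g.png',None,1.5)
import json;json.dump({k:np.array(v).tolist() for k,v in c.items()},open('g.json','w'))
print(s['tool_pos'],[np.round(proj('w',[.53+dx,.099+dy,.082],c),1)*1.5 for dx,dy in((-.094,-.016),(-.094,.016))])
E
```

```text
clock: 7.72
tool_pos: [0.5276, 0.0966, 0.1548]
eef_rot: [0.708, 0.019, -0.021, -0.706]
contact_force: [0.2, -0.3, 0.5]
opening: 0.636
[0.52759488 0.09664357 0.15476433] [array([365.25, 105.75]), array([435.45, 109.95])]
```

View pics/g.png

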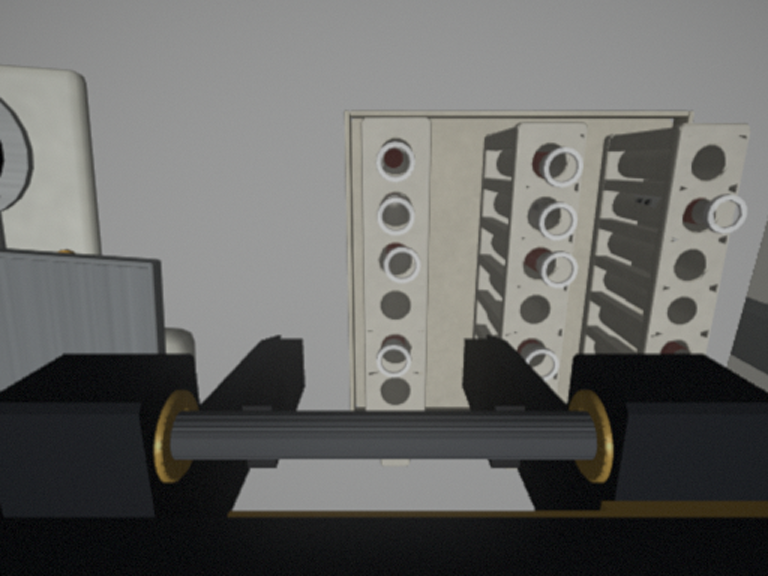

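Run:
```python
from h import *
import json
from scipy.spatial.transform import Rotation as R
np.set_printoptions(precision=4,suppress=True)
c=json.load(open('g.json'));g=lambda u,v,z:pix('w',u/1.5,v/1.5,z,c)
a,b,d=g(363,118,.082),g(431,118,.082),g(396,390,.082);n=g(397,160,.1)
print(a,b,'well6',d);m=(a+b)/2;print('yaw',np.degrees(np.arctan2(d[1]-m[1],d[0]-m[0])))
print('mid carrier',g(518,124,.082),g(586,124,.082),g(535,309,.082))
s=r.get_state();M=R.from_quat(s['eef_rot']).as_matrix();print(np.degrees(np.arctan2(M[1,0],M[0,0])))
y=np.radians(3.2);ctr=m+.094*np.array([np.cos(y),np.sin(y),0]);ctr[2]=.045;print(ctr,M.T@(ctr-s['tool_pos']))
```

```text
[0.4413 0.0822 0.082 ] [0.4395 0.1133 0.082 ] well6 [0.5776 0.1062 0.082 ]
yaw 3.5052233163363646
mid carrier [0.4399 0.1533 0.082 ] [0.4381 0.1844 0.082 ] [0.5279 0.174  0.082 ]
3.227838780328423
[0.5343 0.103  0.045 ] [0.0067 0.1103 0.0065]
```

```bash
python3 -m handwheel '[[[0.007,0.02,0.006,0,0,0],[0.007,0.05,0.0065,0,0,0],[0.007,0.08,0.0065,0,0,0],[0.007,0.1,0.0065,0,0,0],[0.007,0.11,0.0065,0,0,0],[0.007,0.11,0.0065,0,0,0]]]'
python3 -m handwheel '[[[0,0,0,0,0,0],[0,0,0,0,0,0],[0,0,0,0,0,0],[0,0,0,0,0,0],[0,0,0,0,0,0],[0,0,0,0,0,0]]]' -1 25
```

```text
clock: 8.27
tool_pos: [0.5342, 0.1039, 0.0445]
eef_rot: [0.707, 0.019, -0.021, -0.706]
contact_force: [0.2, -0.6, 0.8]
opening: 0.638
clock: 8.77
tool_pos: [0.5361, 0.1058, 0.0472]
eef_rot: [0.707, 0.021, -0.02, -0.707]
contact_force: [-0.2, -1.5, 6.6]
opening: 0.365
```

```bash
python3 -m handwheel '[[[0,-0.015,0,0,0,0],[0,-0.04,0,0,0,0],[0,-0.075,0,0,0,0],[0,-0.11,0,0,0,0],[0,-0.145,0,0,0,0],[0.005,-0.165,-0.02,0,0,0],[0.01,-0.17,-0.045,0,0.005,0],[0.015,-0.17,-0.075,0,0.01,0],[0.02,-0.17,-0.11,0,0.015,0],[0.025,-0.17,-0.145,0,0.02,0],[0.03,-0.17,-0.18,0,0.024,0],[0.036,-0.17,-0.215,0,0.024,0]]]'
python3 -c "
from h import *
from scipy.spatial.transform import Rotation as R
s=r.get_state();M=R.from_quat(s['eef_rot']).as_matrix();print(M.round(4),M.T@(np.array([.6145,-.238,.215])-s['tool_pos']))
print(boxes_of('carrier_two_mid','top') if 0 else '')"
```

```text
clock: 9.77
tool_pos: [0.5834, -0.1082, 0.2162]
eef_rot: [0.707, -0.006, 0.006, -0.707]
contact_force: [-0.3, 0.6, -1.8]
opening: 0.363
[[ 9.999e-01 -6.000e-04  1.650e-02]
 [-1.650e-02 -1.000e-04  9.999e-01]
 [-6.000e-04 -1.000e+00 -1.000e-04]] [ 0.03324094  0.0011889  -0.12924005]
```

```bash
python3 -m handwheel '[[[0.01,0,-0.035,0,0,0],[0.02,0,-0.07,0,0,0],[0.028,0,-0.1,0,0,0],[0.033,0,-0.12,0,0,0],[0.033,0,-0.129,0,0,0],[0.033,0.02,-0.129,0,0,0],[0.033,0.045,-0.129,0,0,0],[0.033,0.06,-0.129,0,0,0],[0.033,0.065,-0.129,0,0,0],[0.033,0.065,-0.129,0,0,0]]]'
python3 - <<'E'
from h import *
c=get_calibration('wrist');s=r.get_state()
save('wrist','i.png');save('top','i2.png',(255,95,400,245),2.56)
a=cv2.imread('pics/i.png');b=cv2.imread('pics/i2.png')[:384];cv2.imwrite('pics/i3.png',cv2.resize(np.hstack([a,b]),None,fx=.9,fy=.9))
import json;json.dump({k:np.array(v).tolist() for k,v in c.items()},open('i.json','w'))
E
```

```text
clock: 10.6
tool_pos: [0.6136, -0.2345, 0.1497]
eef_rot: [-0.706, 0.006, -0.004, 0.708]
contact_force: [-0.0, 0.7, -0.9]
opening: 0.366
```

View pics/i3.png

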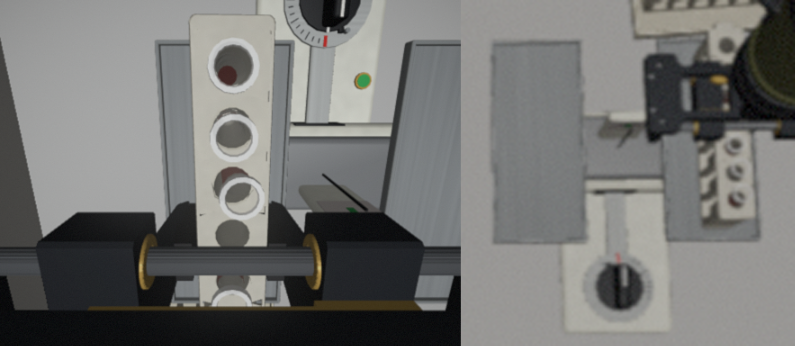

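Run:
```python
from h import *
import json
np.set_printoptions(precision=4,suppress=True)
c=json.load(open('i.json'));g=lambda u,v,z:pix('w',u/.9,v/.9,z,c)
print('carrier near',g(191,15,.1867),g(275,15,.1867));print('pan near',g(156,41,.095),g(292,41,.095));print(g(402,41,.095))
```

```text
carrier near [ 0.5175 -0.2474  0.1867] [ 0.5179 -0.2169  0.1867]
pan near [ 0.5085 -0.2831  0.095 ] [ 0.5098 -0.1905  0.095 ]
[ 0.5109 -0.1154  0.095 ]
```

```bash
python3 -m handwheel '[[[0.004,0.005,-0.006,0,0,0],[0.004,0.012,-0.006,0,0,0],[0.004,0.018,-0.006,0,0,0],[0.004,0.022,-0.006,0,0,0],[0.004,0.0255,-0.006,0,0,0],[0.004,0.0255,-0.006,0,0,0],[0.004,0.0255,-0.006,0,0,0]]]'
python3 -m handwheel '[[[0,0,0,0,0,0],[0,0,0,0,0,0],[0,0,0,0,0,0],[0,0,0,0,0,0]]]' 0.1
python3 -m handwheel '[[[0,-0.02,0,0,0,0],[0,-0.05,0,0,0,0],[0,-0.09,0,0,0,0],[0,-0.1,0.03,0,0,0],[0,-0.1,0.06,0,0,0],[0,-0.1,0.06,0,0,0]]]' 0.27
python3 - <<'E'
from h import *
from scipy.spatial.transform import Rotation as R
s=r.get_state();M=R.from_quat(s['eef_rot']).as_matrix();print(M.round(3),M.T@(np.array([.533,.172,.17])-s['tool_pos']))
c=get_calibration('wrist');save('wrist','j.png')
import json;json.dump({k:np.array(v).tolist() for k,v in c.items()},open('j.json','w'))
E
```

```text
clock: 11.28
tool_pos: [0.6185, -0.2419, 0.1253]
eef_rot: [-0.707, 0.006, -0.006, 0.707]
contact_force: [0.5, 0.6, -0.4]
opening: 0.363
clock: 11.62
tool_pos: [0.6189, -0.242, 0.1258]
eef_rot: [-0.707, 0.006, -0.006, 0.707]
contact_force: [0.7, 0.1, -1.0]
opening: 0.551
clock: 12.12
tool_pos: [0.6213, -0.1733, 0.2277]
eef_rot: [-0.705, 0.001, -0.004, 0.709]
contact_force: [-0.7, 2.7, -0.1]
opening: 0.639
[[ 1.     0.004  0.007]
 [-0.007  0.006  1.   ]
 [ 0.004 -1.     0.006]] [-0.091087    0.05955119  0.34426214]
```

View pics/j.png

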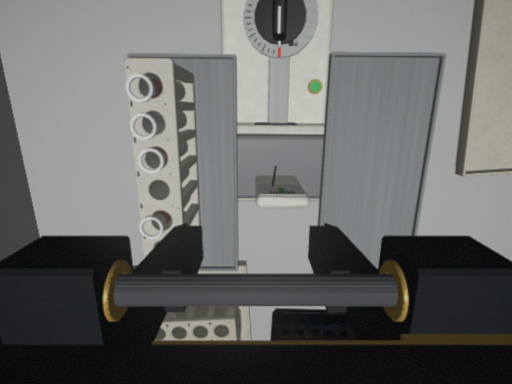

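The first carrier stands upright on the right pan, which has sunk. Now the middle carrier.

```bash
python3 -m handwheel '[[[-0.01,0,0.04,0,-0.005,0],[-0.02,0,0.08,0,-0.01,0],[-0.03,0,0.12,0,-0.015,0],[-0.04,0,0.16,0,-0.021,0],[-0.05,0.01,0.2,0,-0.021,0],[-0.06,0.02,0.24,0,-0.021,0],[-0.075,0.04,0.28,0,-0.021,0],[-0.085,0.055,0.32,0,-0.021,0],[-0.091,0.065,0.344,0,-0.021,0],[-0.091,0.07,0.344,0,-0.021,0],[-0.091,0.07,0.344,0,-0.021,0],[-0.091,0.07,0.344,0,-0.021,0]]]'
python3 - <<'E'
from h import *
c=get_calibration('wrist');s=r.get_state()
save('wrist','k.png',None,1.5)
import json;json.dump({k:np.array(v).tolist() for k,v in c.items()},open('k.json','w'))
E
```

```text
clock: 13.17
tool_pos: [0.5347, 0.1617, 0.1552]
eef_rot: [0.708, 0.017, -0.017, -0.706]
contact_force: [0.2, -0.3, 0.4]
opening: 0.638
```

View pics/k.png

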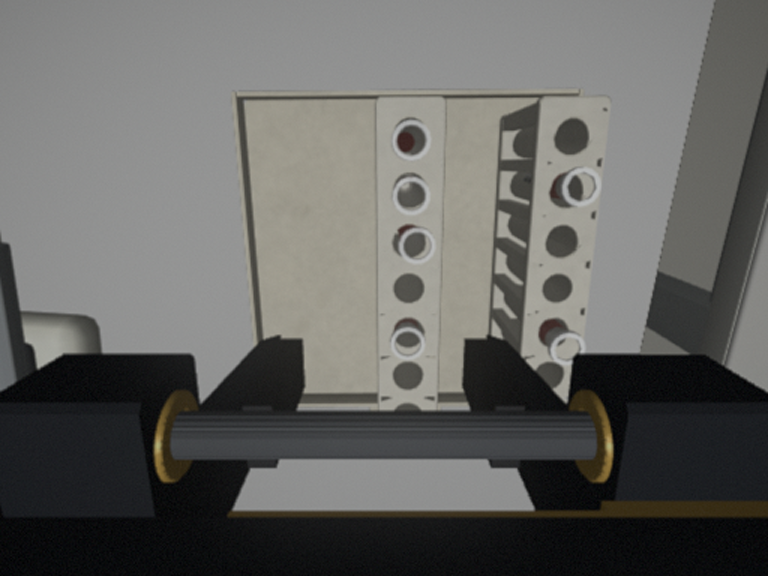

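The target carrier is centred at column ~410, with near corners (376,97) and (444,97). It has four tubes, and the two-tube carrier is to its right.

Run:
```python
from h import *
import json
from scipy.spatial.transform import Rotation as R
np.set_printoptions(precision=4,suppress=True)
c=json.load(open('k.json'));g=lambda u,v,z:pix('w',u/1.5,v/1.5,z,c)
a,b,d=g(376,97,.082),g(444,97,.082),g(408,376,.082)
m=(a+b)/2;print(a,b,'yaw',np.degrees(np.arctan2(d[1]-m[1],d[0]-m[0])))
e,f=g(540,96,.082),g(610,96,.082);print('two near',(e+f)/2)
s=r.get_state();M=R.from_quat(s['eef_rot']).as_matrix();print(np.degrees(np.arctan2(M[1,0],M[0,0])))
y=np.radians(3.2);ctr=m+.094*np.array([np.cos(y),np.sin(y),0]);ctr[2]=.045;print(ctr,s['tool_pos'],M.T@(ctr-s['tool_pos']))
```

```text
[0.4392 0.1537 0.082 ] [0.4377 0.1844 0.082 ] yaw 3.225214557118542
two near [0.4345 0.2435 0.082 ]
2.685795012087765
[0.5323 0.1743 0.045 ] [0.5351 0.161  0.1556] [-0.0022  0.1105  0.0136]
```

```bash
python3 -m handwheel '[[[-0.001,0,0.0145,0,-0.003,0],[-0.001,0.02,0.0145,0,-0.003,0],[-0.001,0.05,0.0145,0,-0.003,0],[-0.001,0.08,0.0145,0,-0.003,0],[-0.001,0.1,0.0145,0,-0.003,0],[-0.001,0.11,0.0145,0,-0.003,0],[-0.001,0.11,0.0145,0,-0.003,0]]]'
python3 -m handwheel '[[[0,0,0,0,0,0],[0,0,0,0,0,0],[0,0,0,0,0,0],[0,0,0,0,0,0],[0,0,0,0,0,0],[0,0,0,0,0,0]]]' -1 25
```

```text
clock: 13.8
tool_pos: [0.5324, 0.1755, 0.0441]
eef_rot: [0.708, 0.019, -0.021, -0.706]
contact_force: [0.0, 0.4, -0.5]
opening: 0.635
clock: 14.3
tool_pos: [0.5335, 0.1776, 0.0468]
eef_rot: [-0.707, -0.022, 0.02, 0.707]
contact_force: [0.7, -2.1, 6.9]
opening: 0.366
```

```bash
python3 -m handwheel '[[[0,-0.015,0,0,0,0],[0,-0.04,0,0,0,0],[0,-0.075,0,0,0,0],[0,-0.11,0,0,0,0],[0.005,-0.135,-0.015,0,0,0],[0.013,-0.15,-0.045,0,0.005,0],[0.023,-0.15,-0.08,0,0.01,0],[0.033,-0.15,-0.115,0,0.015,0],[0.043,-0.15,-0.15,0,0.02,0],[0.053,-0.15,-0.185,0,0.024,0],[0.063,-0.15,-0.215,0,0.024,0],[0.07,-0.15,-0.235,0,0.024,0]]]'
python3 -m handwheel '[[[0.004,0,-0.017,0,0,0],[0.004,0.02,-0.017,0,0,0],[0.004,0.03,-0.017,0,0,0],[0.004,0.03,-0.017,0,0,0]]]'
python3 - <<'E'
from h import *
c=get_calibration('wrist');s=r.get_state();print(s['tool_pos'],s['eef_rot'])
save('wrist','l.png')
import json;json.dump({k:np.array(v).tolist() for k,v in c.items()},open('l.json','w'))
E
```

```text
clock: 15.3
tool_pos: [0.6166, -0.0576, 0.1955]
eef_rot: [0.708, -0.007, 0.007, -0.706]
contact_force: [0.3, 0.1, -1.3]
opening: 0.365
clock: 15.63
tool_pos: [0.6177, -0.0693, 0.1631]
eef_rot: [-0.707, 0.008, -0.004, 0.707]
contact_force: [0.1, 0.4, -1.2]
opening: 0.366
[ 0.61767289 -0.06933656  0.16305188] [-0.70683267  0.00757346 -0.00350026  0.70733158]
```

View pics/l.png

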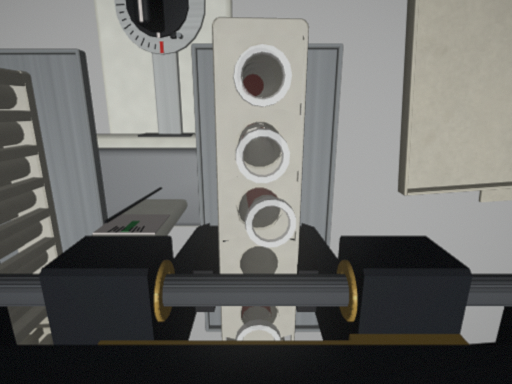

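Run:
```python
from h import *
import json
np.set_printoptions(precision=4,suppress=True)
c=json.load(open('l.json'));g=lambda u,v,z:pix('w',u,v,z,c)
print('carrier near',g(213,21,.198),g(307,21,.198));print('pan near',g(194,46,.104),g(341,46,.104))
print(r.get_state()['tool_pos'])
```

```text
carrier near [ 0.5224 -0.0822  0.198 ] [ 0.5229 -0.0508  0.198 ]
pan near [ 0.512  -0.1062  0.104 ] [ 0.5134 -0.014   0.104 ]
[ 0.6185 -0.0687  0.1643]
```

```bash
python3 -m handwheel '[[[0.002,0.006,0.004,0,0,0],[0.003,0.013,0.004,0,0,0],[0.003,0.019,0.004,0,0,0],[0.003,0.024,0.004,0,0,0],[0.003,0.027,0.004,0,0,0],[0.003,0.03,0.004,0,0,0],[0.003,0.03,0.004,0,0,0],[0.003,0.03,0.004,0,0,0]]]'
python3 -m handwheel '[[[0,0,0,0,0,0],[0,0,0,0,0,0],[0,0,0,0,0,0],[0,0,0,0,0,0]]]' 0.1
python3 -m handwheel '[[[0,-0.015,0,0,0,0],[0,-0.04,0,0,0,0],[0,-0.08,0,0,0,0],[0,-0.11,-0.03,0,0,0],[-0.02,-0.11,-0.06,0,0,0],[-0.04,-0.11,-0.09,0,0,0],[-0.06,-0.11,-0.09,0,0,0],[-0.06,-0.11,-0.09,0,0,0],[-0.06,-0.11,-0.09,0,0,0],[-0.06,-0.11,-0.09,0,0,0],[-0.06,-0.11,-0.09,0,0,0]]]' 0.27
python3 - <<'E'
from h import *
c=get_calibration('wrist');s=r.get_state()
save('wrist','m.png',None,1.5)
import json;json.dump({k:np.array(v).tolist() for k,v in c.items()},open('m.json','w'))
E
```

```text
clock: 16.35
tool_pos: [0.623, -0.0658, 0.1355]
eef_rot: [-0.707, 0.006, -0.006, 0.707]
contact_force: [-0.4, 0.1, -0.4]
opening: 0.365
clock: 16.68
tool_pos: [0.6233, -0.066, 0.1358]
eef_rot: [0.707, -0.006, 0.006, -0.707]
contact_force: [0.2, -0.0, 0.2]
opening: 0.553
clock: 17.6
tool_pos: [0.5629, -0.1536, 0.2457]
eef_rot: [-0.707, 0.005, -0.006, 0.707]
contact_force: [0.5, -0.3, -0.2]
opening: 0.636
```

View pics/m.png

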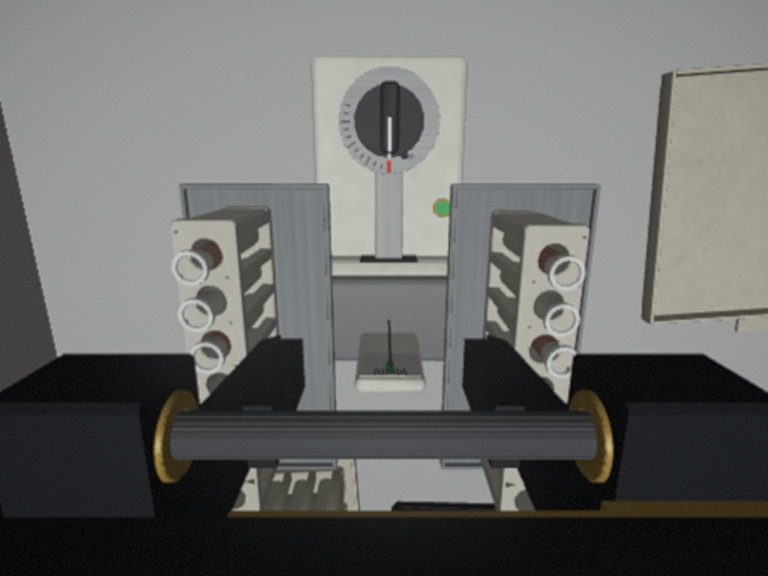

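The needle (388,368) is on the green band, the dial line is at the red mark (388,165), and both carriers are upright. I check their placing numerically.

Run:
```python
from h import *
import json
np.set_printoptions(precision=4,suppress=True)
c=json.load(open('m.json'));g=lambda u,v,z:pix('w',u/1.5,v/1.5,z,c)
for n,A,P in (('R',((172,221),(243,221)),((181,186),(329,186))),('L',((519,226),(588,226)),((450,185),(600,185)))):
    a=(g(*A[0],.168)+g(*A[1],.168))/2+[.094,0,0];p=(g(*P[0],.095)+g(*P[1],.095))/2+[.107,0,0];print(n,'carrier-pan',(a-p)[:2])
```

```text
R carrier-pan [ 0.0001 -0.0049]
L carrier-pan [ 0.0032 -0.007 ]
```

```bash
python3 -m handwheel '[[[0,-0.01,0,0,0,0],[0,-0.01,0,0,0,0],[0,-0.01,0,0,0,0],[0,-0.01,0,0,0,0],[0,-0.01,0,0,0,0],[0,-0.01,0,0,0,0]]]'; python3 -c "
from plant import job
print(job.finish_job())"
```

```text
clock: 18.15
tool_pos: [0.5615, -0.1548, 0.2554]
eef_rot: [-0.707, 0.006, -0.006, 0.707]
contact_force: [0.2, -1.3, 0.8]
opening: 0.635
the job is handed in; nothing more can be done
None
```

I turned the dial anticlockwise to its zero stop and stood one four-tube carrier on each pan, then handed the job in at about 18 s of the 67 s allowed. The hand-in gives no verdict.

My last checks, from the final wrist picture:
- **Dial:** the white line is at the red mark.
- **Beam:** the needle is on the green band. I judged this by eye and did not measure the angle.
- **Carrier placing:** both stand upright and released. The right one is about 0 mm along and 5 mm across from its pan centre, the left about 3 mm along and 7 mm across. The limits are 14 mm along and 32 mm across.
- **Robot:** the gripper is clear of everything.

I did not look at the two-tube carrier again after taking its neighbour. The last picture before that grasp showed it still in its tray, and I saw no sign of contact with it. No check failed. The wrist and top cameras disagreed by up to 7 mm in y early on, so I used close-up wrist views for the grasps and placings.

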